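# Stand the fallen spice bottle up and rack it label out

## Robot

A 6-joint arm with a two-finger parallel gripper is mounted at the origin on the work surface. World frame = base frame: x ahead of the robot, y to its left, z up, the work surface at z = 0. Lengths are in mm, angles in rad, forces in N, time in s.
With the tool pointing down it reaches from about 250 to 850 mm from the base axis. Payload 12.5 kg.
Tool frame: the origin (TCP) lies at the very end of the fingers, on their centre line; the grasp point (between the pads) lies 19 mm behind it (ctrl.grasp_offset is the distance from the TCP to the grasp point, in mm); z points along the fingers, y is the direction in which the jaws open and shut (so a half turn about z gives the same grasp; the last joint's range is limited). The gripper opens to 93 mm and grips with 3 to 60 N. Pads are 15 mm wide; open, the fingers measure 128 mm over their backs; the gripper's body (75 mm by 188 mm) begins 65 mm behind the grasp point.
Start: joints at [1.215, 0.351, 1.652, -0, 1.139, -0.085], TCP at [147.095, 529.95, 218.633] pointing down, gripper open.
Joint ranges: [-2.75, 2.75], [-0.79, 2.1], [0.01, 2.65], [-1.57, 4.71], [0.07, 3.14], [-2.87, 2.87]. Speed limits (rad/s): [2.22, 2.22, 2.79, 3.14, 3.14, 3.14].

## Interface

Orientations are given as [roll, pitch, yaw] about the fixed x, y, z axes, in that order (R = Rz(yaw) Ry(pitch) Rx(roll)).
In Python, from station import ctrl gives the robot as it stands. The module is installed in compiled form; this text tells all that it offers.
- The arm moves only by the shell command python3 -m crank 'ROWS' [FORCE]. ROWS is JSON, a list that holds one entry, the list of rows, each a list of 7 numbers: the opening in per cent of the stroke, from 0 (shut) to 100 (fully open), then the shift along the tool's x, y, z in mm, then the turn, a rotation vector about the tool's x, y, z in degrees. In form: [[[grip, dx, dy, dz, wx, wy, wz], ...]]. A call has 1 to 10 rows; each row shifts and turns the commanded pose from where the row before left it, along the tool's axes as they then stand; what a row does not reach is not made up. A row lasts 1/10 s, in which the tool goes at most 50 mm and 8.59 degrees, less where a joint would pass 70% of its speed; a pose out of reach is approached as far as the arm can. A call is refused whole if a number of a shift passes 50 or a number of a turn 8.59, either way. A call with a gripper value outside its range is refused whole. The fingers move at their own pace and stop on an object; FORCE is the grip in N (left out, the last holds). Time passes only in rows, so rows that do not move let the fingers close. It gives the time, the measured TCP pose, the force and the opening at its end, in the units of the state.
- ctrl.state(): the state, without advancing time (a new reading comes with each control period).
- ctrl.grab_frame(name): name is "side" or "top" or "wrist"; returns the picture (384x512x3 uint8, red, green, blue); there is no depth.
- ctrl.get_calibration(name): a dict with "fovy" (degrees; the focal length in pixels is half the picture's height over the tangent of half this angle, whatever the lens; pixels are square), "cx", "cy" (the principal point, pixels), "distortion" ([k1, k2, p1, p2, k3] as OpenCV has them; the pictures are not rectified), "xyz" and "attitude" of the camera in the world. Camera axes: x right, y down, z forward; pixel columns grow to the right and rows downward; lengths in mm; the calibration is good to about 2 mm. A picture is of the moment at which its call begins: read the wrist's pose just before it. get_calibration takes no time and is no camera call; for the wrist camera it gives the pose at the moment of the call.
- ctrl.job_done(): hands the job in, once; it reports no verdict.
The state is a dict: "clock": time; "joint_positions": joint angles; "joint_velocities": joint speeds; "joint_torque": joint torques, N m; "eef_pos": TCP position; "tcp_rot": TCP orientation; "force": force on the tool from outside, world axes, zero at the start; "torque": the same for the moment, N m; "finger_gap": finger opening in mm.
Only numpy, scipy, OpenCV 4.12 (cv2) and the standard library are available. Lean on these libraries where they do the work, as an engineer would, in place of code of your own. Each camera call takes 0.05 s, during which the arm holds its last target. There are 200 camera calls.

## Task

A square glass spice bottle lies on its side on the marble slab. Stand it upright on the bare slab, away from the rack, and let go of it; then take it again and set it upright in the empty bay of the wooden spice rack, label facing straight out of the rack's open front like its two neighbours. It is glass, so do not drop it or let it topple, and leave everything else where it is.

Things in the scene. Friction and masses are not known exactly. Their poses are not given: they have to be found in the camera images.
- bottle: Amber glass spice bottle, rigid, ~0.25 kg, 126 mm long: square body 52 x 52 mm for 80 mm from the base, shoulder 80-92 mm, round steel cap 40 mm across 92-126 mm. White label on one flat face. Origin: centre of the base; x: base to cap (up when standing); -y: out of the label. It starts lying, origin 26 mm up, z up, cap to about world +y, label to about +x (within 35 deg).
- label (a point): Centre of the bottle's label, on the labelled face: 40 mm from the base, 26 mm out from the bottle's long axis.
- pad: Cork pad 50 x 50 x 3 mm, fixed on the floor of the empty bay, in its middle; the bottle must stand on it. Origin: centre of its underside, 8 mm above the slab. z up; x points straight out of the rack's open front, the way the label must face.
- rack: Fixed wooden rack, 82 mm deep (x), 230 wide (y), 70 high. Three bays at y = -74, 0, +74 mm, each 66 x 66 mm inside, floor 8 mm above the slab. Back, side and partition walls 8 mm thick, 70 mm high; open front has an 18 mm high lip. Origin: centre of its underside. x: out of the open front (roughly world +x, away from the robot); z up.
- jar_a: One of two like bottles (same sizes as the bottle) standing in the other two bays with their labels out; leave it. Origin: centre of its base, z up, label on its +x face.
- jar_b: The second bottle standing in the rack, same as jar_a; leave it.
- cup: Plain aluminium cup, 70 mm across, 85 mm high, standing on the slab; leave it. Origin: centre of its underside.
- pot_lid: Steel pot lid, 124 mm across, lying flat with a black knob on top, 41 mm high in all; leave it. Origin: centre of its underside.
- ladle: Wooden ladle, bowl 72 mm across and 30 mm high, handle 240 mm long towards its -x; leave it. Origin: under the centre of the bowl.
- strainer: Yellow plastic strainer, bowl 128 mm across and 55 mm high, handle reaching 156 mm towards its +x; leave it. Origin: under the centre of the bowl.
There are look-alikes about, which are no part of the job. What is shaped like the bottle but blue or pink is not meant.

How it is judged (in metres and radians):
On the way:
1. the bottle stands upright on the bare slab, clear of the rack, and has been let go (angle between bottle's own x axis and vertical below 0.08 rad and height (world z) of bottle between -0.005 and 0.005 m and horizontal distance between bottle and pad above 0.06 m and contact force between the fingers and bottle below 0.1 N and linear speed of bottle below 0.02 m/s), for 0.2 s.
At the end, for the whole second after the job is handed in: The bottle, let go and at rest, stands upright (within 0.1 rad) on the cork pad in the empty bay, the centre of its base within 14 mm of the pad's centre, and its label faces out of the rack's open front within 0.2 rad (11 degrees) (angle between bottle's own x axis and vertical below 0.1 rad and horizontal distance between bottle and pad below 0.014 m and z of bottle in the frame of pad between -0.003 and 0.008 m and angle between the y axis of bottle and the x axis of pad, either way round below 0.2 rad and x of label in the frame of pad above 0.008 m and linear speed of bottle below 0.02 m/s and contact force between the fingers and bottle below 0.1 N); the robot touches nothing.
It fails at once if the bottle was dropped or toppled: faster than 0.6 m/s or 4 rad/s with no finger on it ((linear speed of bottle above 0.6 m/s or angular speed of bottle above 4 rad/s) and contact force between the fingers and bottle below 0.1 N).
It fails at once if a bottle standing in the rack was moved more than 15 mm or knocked over (distance of any of jar_a, jar_b from where it was at the start of the episode above 0.015 m or angle between any of jar_a, jar_b's own z axis and vertical above 0.35 rad).
It fails at once if the cup, pot lid, ladle or strainer was moved more than 30 mm, or the cup knocked over (distance of any of cup, pot_lid, ladle, strainer from where it was at the start of the episode above 0.03 m or angle between cup's own z axis and vertical above 0.35 rad).
It also fails if it takes over 61 s, if anything falls off the work surface, if the arm or the gripper's body presses on something with over 40 N, if the wrist force passes 120 N, or if a joint passes its speed limit or range.

## Working session

There is one attempt and no reset: what is moved stays moved. The work goes in short steps, Python scripts to look and compute and a shell command to move; the robot and the scene stay as the last step left them, time stands still between calls to the robot, and variables do not carry over. Pictures are saved under pics/ and viewed, about 8 in all and at most 12, crops included, and the job is handed in when it is done.

```bash
mkdir -p pics; python3 - <<'E'
from station import ctrl
import cv2
s=ctrl.state();print(s)
for n in("top","side"):
    print(n,ctrl.get_calibration(n)); cv2.imwrite(f"pics/{n}0.png",cv2.resize(ctrl.grab_frame(n)[:,:,::-1],(800,600),interpolation=cv2.INTER_CUBIC))
print(ctrl.get_calibration("wrist"))
E
```

```text
{'clock': 0.0, 'joint_positions': array([ 1.21542879e+00,  3.51225804e-01,  1.65238725e+00, -5.85676882e-06,
        1.13911470e+00, -8.45687188e-02]), 'joint_velocities': array([ 0.00022903, -0.00037968, -0.00026106, -0.0001123 , -0.0022136 ,
        0.00129736]), 'joint_torque': array([-1.85878285e-03, -4.97315633e+01, -2.85257810e+01,  6.98617660e-02,
        2.55912443e-02, -1.13986980e-04]), 'eef_pos': array([146.97033287, 529.65633486, 218.12115087]), 'tcp_rot': array([-3.14046117e+00, -9.05814460e-05,  2.87079624e+00]), 'force': array([ 0.50395173,  0.22959705, -0.75200107]), 'torque': array([ 0.00117883, -0.01264968,  0.02342167]), 'finger_gap': 92.90877291250291}
top {'fovy': 43.82140231925019, 'cx': 257.5173252150449, 'cy': 189.27885991678434, 'distortion': array([-0.0452476,  0.       ,  0.       ,  0.       ,  0.       ]), 'xyz': array([ 362.93750931,   68.27051812, 1221.9425785 ]), 'attitude': array([-2.95983867, -0.00462621, -1.57175904])}
side {'fovy': 52.94538404733997, 'cx': 252.01336023463128, 'cy': 193.08844669858246, 'distortion': array([-0.00046171,  0.        ,  0.        ,  0.        ,  0.        ]), 'xyz': array([ 337.42582119, -711.35989777,  920.67673517]), 'attitude': array([-2.38688614,  0.018668  , -0.2941314 ])}
{'fovy': 60.95148762443307, 'cx': 258.62410970649324, 'cy': 192.98494865359012, 'distortion': array([-0.01367627,  0.        ,  0.        ,  0.        ,  0.        ]), 'xyz': array([ 82.44082077, 548.62104931, 385.31437277]), 'attitude': array([2.89470633e+00, 2.44458831e-03, 1.30171347e+00])}
```

View pics/top0.png

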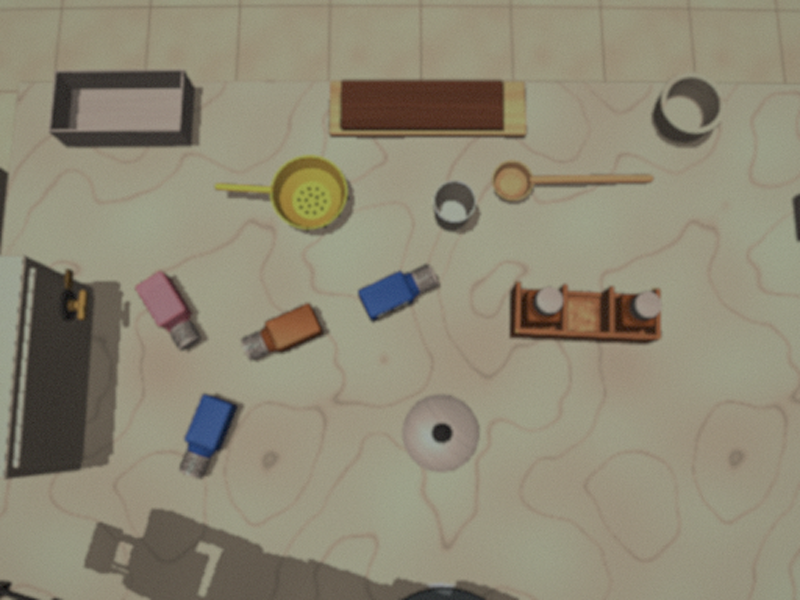

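View pics/side0.png

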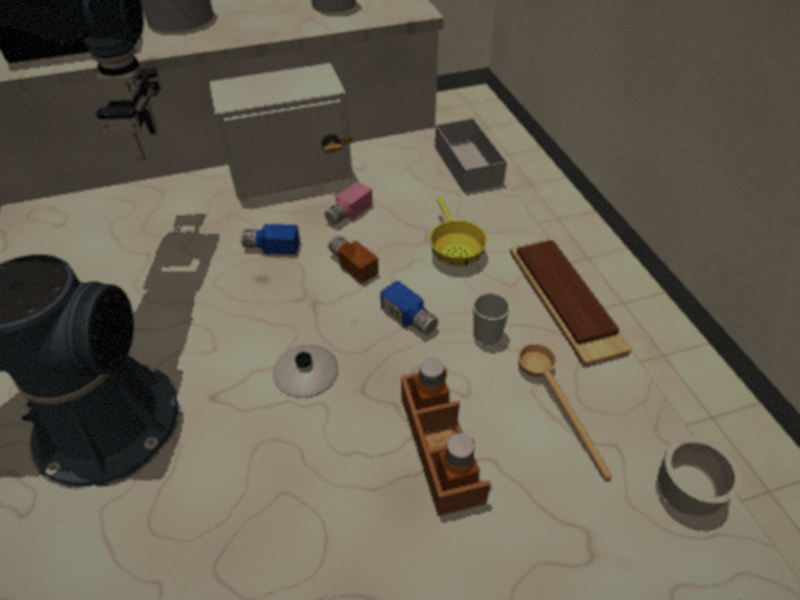

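```bash
cat >h.py <<'E'
from station import ctrl
import cv2, numpy as np
from scipy.spatial.transform import Rotation as R
def px2w(n,uv,z,c=None):
    c=c or ctrl.get_calibration(n); f=192/np.tan(np.radians(c["fovy"])/2)
    K=np.array([[f,0,c["cx"]],[0,f,c["cy"]],[0,0,1]])
    p=cv2.undistortPoints(np.array(uv,float).reshape(-1,1,2),K,c["distortion"])[:,0]
    d=R.from_euler('xyz',c["attitude"]).apply(np.c_[p,np.ones(len(p))])
    return c["xyz"]+d*((np.asarray(z)-c["xyz"][2])/d[:,2])[:,None]
def w2px(n,X,c=None):
    c=c or ctrl.get_calibration(n); f=192/np.tan(np.radians(c["fovy"])/2)
    K=np.array([[f,0,c["cx"]],[0,f,c["cy"]],[0,0,1]])
    r=R.from_euler('xyz',c["attitude"]).inv()
    return cv2.projectPoints(r.apply(np.asarray(X,float)-c["xyz"]),np.zeros(3),np.zeros(3),K,c["distortion"])[0][:,0]
def crop(im,x,y,w,h,s): return cv2.resize(im[y:y+h,x:x+w,::-1],None,fx=s,fy=s,interpolation=cv2.INTER_CUBIC)
E
python3 - <<'E'
from h import *
t=ctrl.grab_frame("top")
a=crop(t,150,185,64,48,9); b=crop(t,320,172,110,50,7)
c=np.zeros((432+350,800,3),np.uint8)
c[:432,:576]=a; c[432:,:770]=b
cv2.imwrite("pics/crop1.png",cv2.resize(c,None,fx=.767,fy=.767,interpolation=cv2.INTER_AREA))
E
```

```text
(no output)
```

View pics/crop1.png

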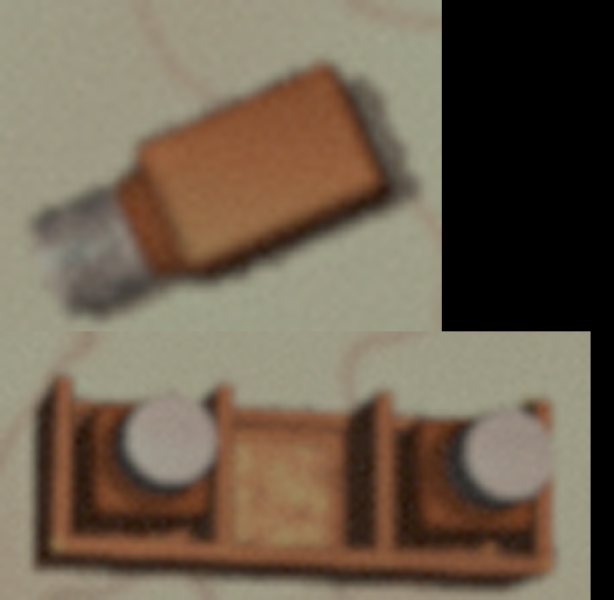

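```bash
python3 - <<'E'
from h import *
np.set_printoptions(precision=1,suppress=True)
b=np.array([(328,65),(388,188),(187,264),(140,150)])/6.903+[150,185]
w=px2w("top",b,np.full(4,52));print("bottle",w)
cap=px2w("top",np.array([(57,270)])/6.903+[150,185],[26]);print(cap)
f=lambda v:(np.array(v,float)-[0,331.3])/5.369+[320,172]
print("side tops",px2w("top",f([(62,378),(226,388),(383,394),(541,400)]),np.full(4,70)))
print("back bottom",px2w("top",f([(55,540),(541,556)]),np.full(2,70)))
print("pad",px2w("top",f([(235,447),(330,452),(328,548),(232,545)]),np.full(4,11)))
print("caps",px2w("top",f([(169,440),(509,455)]),np.full(2,137)))
E
```

```text
bottle [[565.  211.9  52. ]
 [520.3 189.5  52. ]
 [493.  260.7  52. ]
 [534.  278.8  52. ]]
[[493.6 312.4  26. ]]
side tops [[ 596.1 -119.9   70. ]
 [ 591.5 -195.4   70. ]
 [ 588.7 -268.    70. ]
 [ 585.9 -341.3   70. ]]
back bottom [[ 521.1 -114.5   70. ]
 [ 513.4 -336.8   70. ]]
pad [[ 574.2 -212.    11. ]
 [ 571.8 -258.    11. ]
 [ 525.2 -254.8   11. ]
 [ 526.7 -208.7   11. ]]
caps [[ 555.3 -154.4  137. ]
 [ 548.7 -302.   137. ]]
```

```bash
cat >>h.py <<'E'
def rot(zdir,yaz):
    y=np.array([np.cos(np.radians(yaz)),np.sin(np.radians(yaz)),0]); z=np.array(zdir,float); z/=np.linalg.norm(z)
    x=np.cross(y,z); return R.from_matrix(np.c_[x,y,z])
def tz(az,dep): # tool z: azimuth, degrees below horizontal
    a,d=np.radians([az,dep]); return [np.cos(d)*np.cos(a),np.cos(d)*np.sin(a),-np.sin(d)]
def plan(p0,r0,grasp,r1,n=None,back=0):
    """per-row body twist taking TCP pose (p0,r0) to the one with this grasp point"""
    p1=np.array(grasp,float)+r1.apply([0,0,19-back])
    w=(r0.inv()*r1).as_rotvec(degrees=True); p=r0.inv().apply(p1-p0)
    n=n or int(max(np.ceil(np.linalg.norm(w)/8),np.ceil(np.linalg.norm(p)/42),1))
    S=sum(R.from_rotvec(w/n*k,degrees=True).as_matrix() for k in range(n))
    print(n,"rows",np.round(np.linalg.solve(S,p),1),np.round(w/n,2)); return p1,r1
def now():
    s=ctrl.state(); return s["eef_pos"],R.from_euler('xyz',s["tcp_rot"])
E
python3 - <<'E'
from h import *
p,r=now()
st=rot(tz(45,30),-45); pre=rot(tz(-66.5,60),23.5)
g=np.array([544-.399*58,198.5+.917*58,26]);print("g",g)
a=plan(p,r,[505,225,60+130],st)
b=plan(*a,g,pre,back=110)
E
```

```text
g [520.858 251.686  26.   ]
17 rows [-28.1  16.4  -8.4] [-3.62  2.12  6.27]
14 rows [ 2.4 -3.9  6.5] [ 1.39 -5.58 -5.19]
```

```bash
python3 -m crank '[[[100,-28.1,16.4,-8.4,-3.62,2.12,6.27],[100,-28.1,16.4,-8.4,-3.62,2.12,6.27],[100,-28.1,16.4,-8.4,-3.62,2.12,6.27],[100,-28.1,16.4,-8.4,-3.62,2.12,6.27],[100,-28.1,16.4,-8.4,-3.62,2.12,6.27],[100,-28.1,16.4,-8.4,-3.62,2.12,6.27],[100,-28.1,16.4,-8.4,-3.62,2.12,6.27],[100,-28.1,16.4,-8.4,-3.62,2.12,6.27],[100,-28.1,16.4,-8.4,-3.62,2.12,6.27]]]' 30
python3 -m crank '[[[100,-28.1,16.4,-8.4,-3.62,2.12,6.27],[100,-28.1,16.4,-8.4,-3.62,2.12,6.27],[100,-28.1,16.4,-8.4,-3.62,2.12,6.27],[100,-28.1,16.4,-8.4,-3.62,2.12,6.27],[100,-28.1,16.4,-8.4,-3.62,2.12,6.27],[100,-28.1,16.4,-8.4,-3.62,2.12,6.27],[100,-28.1,16.4,-8.4,-3.62,2.12,6.27],[100,-28.1,16.4,-8.4,-3.62,2.12,6.27],[100,0,0,0,0,0,0]]]'
python3 - <<'E'
from h import *
p,r=now(); print(p,r.as_matrix().round(3),ctrl.state()["joint_positions"].round(2))
st=rot(tz(45,30),-45); pre=rot(tz(-66.5,60),23.5)
plan(p,r,[505,225,190],st)
plan(p,r,[520.9,251.7,26],pre,back=110)
E
```

```text
clock: 1.05
eef_pos: [423.9, 461.6, 265.1]
tcp_rot: [2.786, -0.537, 1.944]
force: [0.1, 1.0, 0.4]
finger_gap: 93.0
clock: 1.95
eef_pos: [515.7, 235.3, 177.5]
tcp_rot: [-3.128, -1.044, 0.768]
force: [0.3, 0.2, -0.2]
finger_gap: 92.8
[515.74571427 235.28543318 177.52258463] [[ 0.362  0.703  0.612]
 [ 0.349 -0.711  0.61 ]
 [ 0.864 -0.007 -0.503]] [ 0.06  0.35  2.27  2.06  0.71 -1.03]
1 rows [ 3.4 -0.4 -0.1] [ 0.09  0.17 -0.5 ]
14 rows [ 2.6 -3.8  6.3] [ 1.36 -5.58 -5.22]
```

```bash
python3 -m crank '[[[100,2.6,-3.8,6.3,1.36,-5.58,-5.22],[100,2.6,-3.8,6.3,1.36,-5.58,-5.22],[100,2.6,-3.8,6.3,1.36,-5.58,-5.22],[100,2.6,-3.8,6.3,1.36,-5.58,-5.22],[100,2.6,-3.8,6.3,1.36,-5.58,-5.22],[100,2.6,-3.8,6.3,1.36,-5.58,-5.22],[100,2.6,-3.8,6.3,1.36,-5.58,-5.22]]]'
python3 -m crank '[[[100,2.6,-3.8,6.3,1.36,-5.58,-5.22],[100,2.6,-3.8,6.3,1.36,-5.58,-5.22],[100,2.6,-3.8,6.3,1.36,-5.58,-5.22],[100,2.6,-3.8,6.3,1.36,-5.58,-5.22],[100,2.6,-3.8,6.3,1.36,-5.58,-5.22],[100,2.6,-3.8,6.3,1.36,-5.58,-5.22],[100,2.6,-3.8,6.3,1.36,-5.58,-5.22],[100,0,0,0,0,0,0],[100,0,0,0,0,0,0]]]'
python3 - <<'E'
from h import *
p,r=now(); print(p,r.as_matrix().round(3),ctrl.state()["joint_positions"].round(2))
pre=rot(tz(-66.5,60),23.5)
plan(p,r,[520.9,251.7,26],pre,back=110)
c=ctrl.get_calibration("wrist"); im=ctrl.grab_frame("wrist")
b=np.array([-.399,.917,0]);l=np.array([.917,.399,0]);o=np.array([544,198.5,0])
X=[o+b*s+l*t+[0,0,52] for s,t in((0,26),(0,-26),(80,-26),(80,26))]+[o+b*126+[0,0,26]]
im=np.ascontiguousarray(im)
for q in w2px("wrist",X,c): cv2.circle(im,tuple(int(round(v)) for v in q),2,(0,255,0),-1)
cv2.imwrite("pics/w1.png",crop(im,0,0,512,384,1.5))
E
```

```text
clock: 2.65
eef_pos: [517.0, 280.8, 163.3]
tcp_rot: [2.891, -0.441, 1.359]
force: [-0.8, 1.1, -0.8]
finger_gap: 92.8
clock: 3.55
eef_pos: [501.5, 303.7, 117.6]
tcp_rot: [3.042, 0.338, 1.848]
force: [-0.7, -0.5, -0.3]
finger_gap: 93.1
[501.50568173 303.73638654 117.62319904] [[-0.258  0.948  0.186]
 [ 0.907  0.304 -0.29 ]
 [-0.332  0.093 -0.939]] [ 0.63  0.57  1.64 -0.42  1.    0.57]
2 rows [-2.3 -1.6  7.8] [ 1.24 -5.12 -3.72]
```

View pics/w1.png

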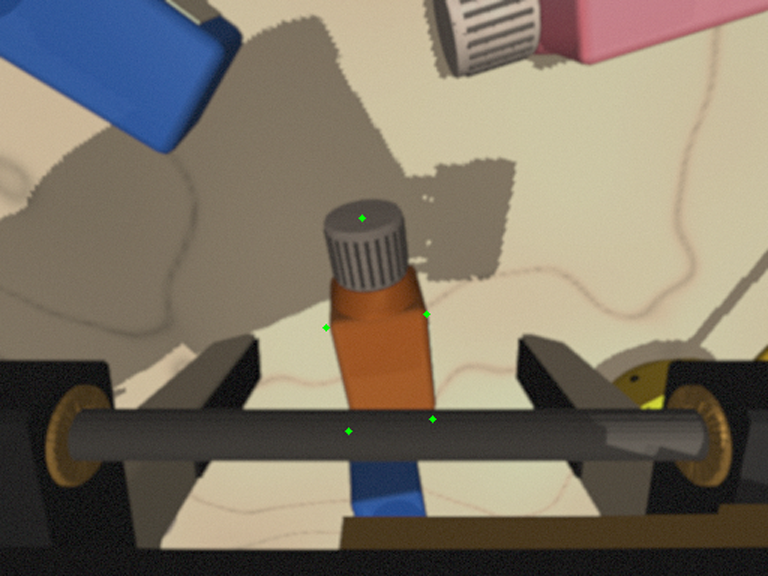

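Wrist view: the amber bottle's shoulder corners at about (330,320) and (428,315) match my projected model points to within a few pixels, and it sits between the fingers. I'll finish the tilt and then descend.

```bash
python3 -m crank '[[[100,-1.5,-1.1,5.2,0.83,-3.41,-2.48],[100,-1.5,-1.1,5.2,0.83,-3.41,-2.48],[100,-1.5,-1.1,5.2,0.83,-3.41,-2.48],[100,0,0,0,0,0,0],[100,0,0,0,0,0,0]]]'
python3 - <<'E'
from h import *
p,r=now(); print(p,r.as_matrix().round(3))
pre=rot(tz(-66.5,60),23.5)
plan(p,r,[520.9,251.7,26],pre,back=110)
plan(p,r,[520.9,251.7,26],pre)
E
```

```text
clock: 4.1
eef_pos: [502.7, 292.3, 105.0]
tcp_rot: [-3.141, 0.522, 1.979]
force: [0.4, 0.2, -0.1]
finger_gap: 93.1
[502.66502024 292.26313422 105.04029592] [[-0.344  0.918  0.197]
 [ 0.795  0.397 -0.458]
 [-0.499 -0.001 -0.867]]
1 rows [ 1.   0.5 -0.3] [-0.1  -0.08 -0.09]
3 rows [ 0.3  0.2 36.6] [-0.03 -0.03 -0.03]
```

Descend and close.

```bash
python3 -m crank '[[[100,0.3,0.2,22,0,0,0],[100,0.3,0.2,22,0,0,0],[100,0.3,0.2,22,0,0,0],[100,0,0,22,0,0,0],[100,0,0,21,0,0,0],[100,0,0,0,0,0,0],[100,0,0,0,0,0,0]]]' 
python3 -m crank '[[[0,0,0,0,0,0,0],[0,0,0,0,0,0,0],[0,0,0,0,0,0,0],[0,0,0,0,0,0,0],[0,0,0,0,0,0,0],[0,0,0,0,0,0,0],[0,0,0,0,0,0,0],[0,0,0,0,0,0,0]]]' 35
```

```text
clock: 4.8
eef_pos: [524.5, 243.2, 10.7]
tcp_rot: [-3.14, 0.524, 1.98]
force: [-0.1, -0.3, 0.5]
finger_gap: 93.1
clock: 5.6
eef_pos: [524.2, 243.3, 9.9]
tcp_rot: [-3.139, 0.525, 1.982]
force: [1.1, 1.5, 1.4]
finger_gap: 52.2
```

```bash
python3 -m crank '[[[0,-7,0,-12,0,0,0],[0,-15,0,-26,0,0,0],[0,-15,0,-26,0,0,0],[0,-15,0,-26,0,0,0],[0,-10,0,-17,0,0,0],[0,0,0,0,0,0,0]]]'
python3 - <<'E'
from h import *
p,r=now(); print(p,ctrl.state()["finger_gap"])
plan(p,r,[505,225,150],rot(tz(45,30),-45),n=20)
E
```

```text
clock: 6.2
eef_pos: [525.2, 243.8, 136.4]
tcp_rot: [3.14, 0.524, 1.98]
force: [-0.2, 0.9, -3.4]
finger_gap: 51.8
[525.15446556 243.76202694 136.35392053] 51.78763001467591
20 rows [-0.4 -0.3 -0.4] [-0.97  3.91  3.63]
```

```bash
for i in 1 2; do python3 -m crank '[[[0,-0.4,-0.3,-0.4,-0.97,3.91,3.63],[0,-0.4,-0.3,-0.4,-0.97,3.91,3.63],[0,-0.4,-0.3,-0.4,-0.97,3.91,3.63],[0,-0.4,-0.3,-0.4,-0.97,3.91,3.63],[0,-0.4,-0.3,-0.4,-0.97,3.91,3.63],[0,-0.4,-0.3,-0.4,-0.97,3.91,3.63],[0,-0.4,-0.3,-0.4,-0.97,3.91,3.63],[0,-0.4,-0.3,-0.4,-0.97,3.91,3.63],[0,-0.4,-0.3,-0.4,-0.97,3.91,3.63],[0,-0.4,-0.3,-0.4,-0.97,3.91,3.63]]]'; done; python3 -m crank '[[[0,0,0,0,0,0,0],[0,0,0,0,0,0,0]]]'
python3 - <<'E'
from h import *
p,r=now(); print(p,r.as_matrix().round(3),ctrl.state()["finger_gap"],ctrl.state()["joint_positions"].round(2))
plan(p,r,[505,225,150],rot(tz(45,30),-45))
cv2.imwrite("pics/s2.png",crop(ctrl.grab_frame("side"),130,80,200,150,4))
E
```

```text
clock: 7.2
eef_pos: [520.4, 239.1, 136.3]
tcp_rot: [2.884, -0.253, 1.447]
force: [-0.6, 0.1, -3.7]
finger_gap: 51.8
clock: 8.2
eef_pos: [514.6, 236.5, 136.4]
tcp_rot: [3.122, -1.018, 0.82]
force: [0.4, 0.3, -3.5]
finger_gap: 52.1
clock: 8.4
eef_pos: [514.8, 237.1, 136.4]
tcp_rot: [3.118, -1.014, 0.828]
force: [0.5, -0.2, -3.8]
finger_gap: 51.7
[514.76176271 237.09518914 136.39152312] [[ 0.358  0.723  0.591]
 [ 0.389 -0.691  0.609]
 [ 0.849  0.012 -0.528]] 51.74189387278697 [ 0.06  0.45  2.27  2.12  0.74 -1.16]
1 rows [ 4.   1.7 -1.3] [-0.74  1.88  1.26]
```

View pics/s2.png

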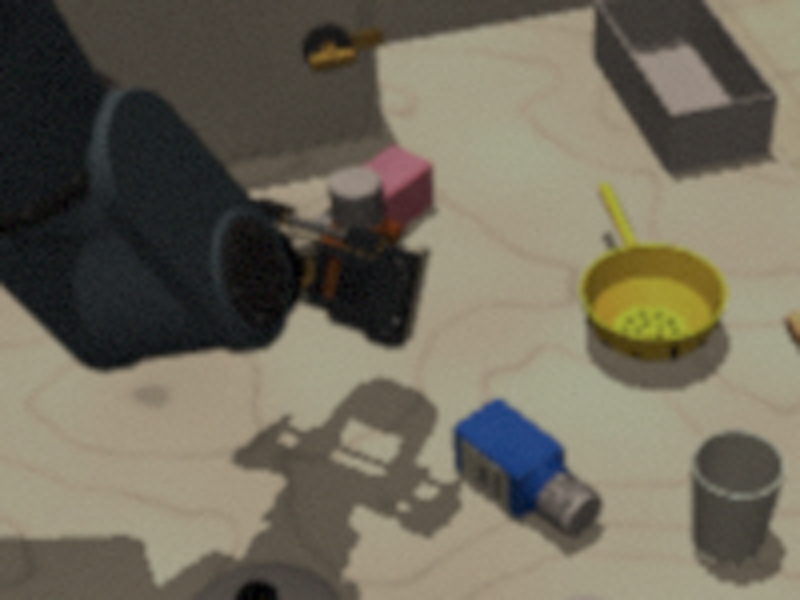

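```bash
python3 -m crank '[[[0,4,1.7,-1.3,-0.74,1.88,1.26],[0,0,0,0,0,0,0],[0,-17.3,0,10,0,0,0],[0,-17.3,0,10,0,0,0],[0,-17.3,0,10,0,0,0],[0,-17.3,0,10,0,0,0],[0,0,0,0,0,0,0],[0,0,0,0,0,0,0]]]'
python3 - <<'E'
from h import *
p,r=now(); print(p,r.as_matrix().round(4),ctrl.state()["force"])
plan(p,r,[505,225,62],rot(tz(45,30),-45))
E
```

```text
clock: 9.25
eef_pos: [517.6, 237.3, 61.9]
tcp_rot: [3.141, -1.05, 0.786]
force: [-0.2, 0.0, -3.0]
finger_gap: 52.0
[517.55415703 237.34066003  61.90570485] [[ 3.515e-01  7.072e-01  6.135e-01]
 [ 3.517e-01 -7.070e-01  6.135e-01]
 [ 8.676e-01  1.000e-04 -4.972e-01]] [-0.24634125  0.04285918 -3.01536578]
1 rows [-8.7 -0.2  3.7] [-0.   -0.18  0.01]
```

```bash
python3 -m crank '[[[0,-4.3,0,2.5,0,-0.18,0],[0,-4.3,0,2.5,0,0,0],[0,0,0,0,0,0,0]]]'
for i in 1 2 3 4; do python3 -m crank '[[[0,-0.87,0,0.5,0,0,0],[0,0,0,0,0,0,0]]]' | egrep 'eef|force'; done
```

```text
clock: 9.55
eef_pos: [517.5, 237.1, 51.6]
tcp_rot: [3.141, -1.048, 0.785]
force: [-0.4, 0.0, -3.6]
finger_gap: 51.8
eef_pos: [517.5, 237.1, 50.8]
force: [1.0, 1.2, -3.2]
eef_pos: [517.5, 237.1, 49.7]
force: [-0.5, 0.2, -3.4]
eef_pos: [517.5, 237.1, 48.6]
force: [-0.7, 0.7, -4.6]
eef_pos: [517.5, 237.1, 47.5]
force: [-1.2, 0.4, -3.3]
```

```bash
for i in 1 2 3; do python3 -m crank '[[[0,-0.87,0,0.5,0,0,0],[0,0,0,0,0,0,0]]]' | egrep 'eef|force'; done
python3 - <<'E'
from h import *
cv2.imwrite("pics/s3.png",crop(ctrl.grab_frame("side"),160,100,120,90,6))
E
```

```text
eef_pos: [517.5, 237.0, 46.6]
force: [0.5, -0.6, -3.6]
eef_pos: [517.8, 237.0, 46.1]
force: [-0.7, -2.8, 2.8]
eef_pos: [518.2, 236.9, 45.8]
force: [-3.6, -8.3, 12.7]
```

View pics/s3.png

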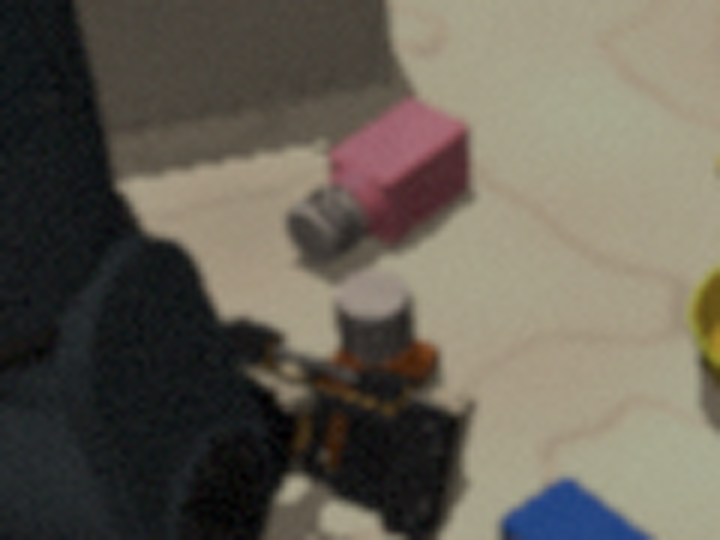

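```bash
python3 -m crank '[[[0,0.7,0,-0.4,0,0,0],[0,0,0,0,0,0,0]]]' | egrep 'eef|force'
python3 -m crank '[[[60,0,0,0,0,0,0],[70,0,0,0,0,0,0],[85,0,0,0,0,0,0],[100,0,0,0,0,0,0],[100,0,0,0,0,0,0],[100,0,0,0,0,0,0]]]'
python3 -m crank '[[[100,0,0,-15,0,0,0],[100,0,0,-25,0,0,0],[100,0,0,-30,0,0,0],[100,0,0,-30,0,0,0],[100,0,0,-30,0,0,0],[100,0,0,0,0,0,0],[100,0,0,0,0,0,0]]]'
python3 - <<'E'
from h import *
p,r=now()
# above cap, tool down, jaws along label azimuth -45
plan(p,r,[507,225,220],rot([0,0,-1],-45))
a=crop(ctrl.grab_frame("top"),130,155,120,100,4); b=crop(ctrl.grab_frame("side"),170,100,80,100,4)
cv2.imwrite("pics/s4.png",np.hstack([a,b]))
E
```

```text
eef_pos: [517.8, 237.0, 45.8]
force: [-1.9, -4.1, 3.7]
clock: 11.8
eef_pos: [517.5, 237.1, 45.4]
tcp_rot: [3.141, -1.048, 0.785]
force: [1.0, 0.2, 0.8]
finger_gap: 90.5
clock: 12.5
eef_pos: [437.9, 156.9, 110.9]
tcp_rot: [3.139, -1.049, 0.785]
force: [0.8, -0.3, 0.1]
finger_gap: 92.9
8 rows [17.1  0.1 -2.7] [ 0.02 -7.51 -0.01]
```

View pics/s4.png

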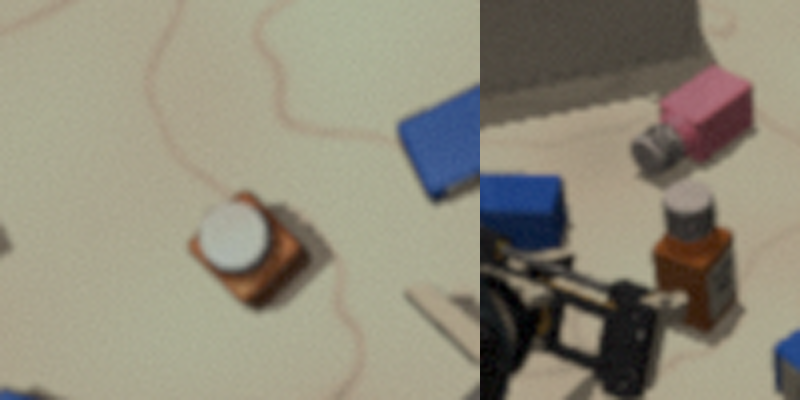

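```bash
python3 -m crank '[[[100,35,0,-20,0,0,0],[100,35,0,-20,0,0,0],[100,0,0,0,0,0,0]]]' | grep eef
python3 - <<'E'
from h import *
np.set_printoptions(precision=1,suppress=True)
q=np.array([(235,236),(248,190),(190,243),(258,308),(310,250)])/4+[130,155]
print(px2w("top",q,[126,80,80,80,80]))
p,r=now(); plan(p,r,[506,225,220],rot([0,0,-1],-45),n=9)
E
```

```text
eef_pos: [439.4, 158.3, 195.8]
[[506.2 222.1 126. ]
 [540.3 221.4  80. ]
 [508.  255.6  80. ]
 [468.8 213.8  80. ]
 [503.8 183.2  80. ]]
9 rows [9.5 0.  5.6] [ 0.  -6.7  0. ]
```

```bash
python3 -m crank '[[[100,9.5,-1.4,5.6,0,-6.7,0],[100,9.5,0,5.6,0,-6.7,0],[100,9.5,0,5.6,0,-6.7,0],[100,9.5,0,5.6,0,-6.7,0],[100,9.5,0,5.6,0,-6.7,0],[100,9.5,0,5.6,0,-6.7,0],[100,9.5,0,5.6,0,-6.7,0],[100,9.5,0,5.6,0,-6.7,0],[100,9.5,0,5.6,0,-6.7,0],[100,0,0,0,0,0,0]]]' | grep eef
python3 -m crank '[[[100,0,0,0,0,0,0],[100,0,0,0,0,0,0]]]'
python3 - <<'E'
from h import *
p,r=now(); print(r.as_matrix().round(3),ctrl.state()["joint_positions"].round(2)); plan(p,r,[506,223,220],rot([0,0,-1],-45))
c=ctrl.get_calibration("wrist"); im=np.ascontiguousarray(ctrl.grab_frame("wrist"))
for q in w2px("wrist",[[506,223,126]],c): cv2.circle(im,tuple(int(round(v)) for v in q),2,(0,255,0),-1)
cv2.imwrite("pics/w5.png",crop(im,0,0,512,384,1.5))
E
```

```text
eef_pos: [481.2, 220.8, 195.7]
clock: 14.1
eef_pos: [479.0, 218.2, 195.5]
tcp_rot: [-3.099, -0.237, 0.809]
force: [-0.5, -0.4, -0.4]
finger_gap: 92.9
[[ 0.671  0.73   0.131]
 [ 0.703 -0.682  0.199]
 [ 0.235 -0.042 -0.971]] [0.25 0.25 1.88 0.22 0.85 0.88]
2 rows [11.4  8.1 -1. ] [-1.3  -6.77  0.81]
```

View pics/w5.png

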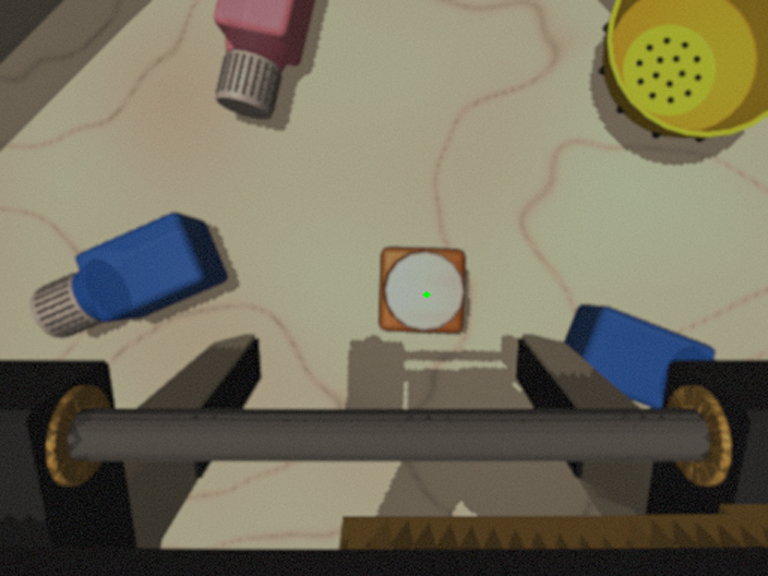

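```bash
python3 - <<'E'
from h import *
np.set_printoptions(precision=1,suppress=True)
q=np.array([(424.5,290),(382,249),(465,248.5),(464,331.5),(380.5,329.5)])/1.5
w=px2w("wrist",q,[126,80,80,80,80]); print(w,w[1:].mean(0))
for i,j in((1,2),(4,3),(1,4),(2,3)): d=w[j]-w[i]; print(np.degrees(np.arctan2(d[1],d[0])),np.hypot(*d[:2]))
p,r=now(); plan(p,r,[*w[0][:2],220],rot([0,0,-1],-45),n=3)
E
```

```text
[[507.  225.1 126. ]
 [506.  259.1  80. ]
 [542.4 225.3  80. ]
 [508.1 189.4  80. ]
 [472.3 224.3  80. ]] [507.2 224.5  80. ]
-42.84454841652458 49.636638181438435
-44.20186819751292 50.039205862386126
-134.10838024508354 48.444933171905646
-133.6296972912138 49.62311005347094
3 rows [ 8.4  5.  -0.6] [-0.9 -4.5  0.5]
```

```bash
python3 -m crank '[[[100,8.4,5,-0.6,-0.9,-4.5,0.5],[100,8.4,5,-0.6,-0.9,-4.5,0.5],[100,8.4,5,-0.6,-0.9,-4.5,0.5],[100,0,0,0,0,0,0],[100,0,0,0,0,0,0]]]' | grep eef
python3 - <<'E'
from h import *
p,r=now();plan(p,r,[507,224.8,220],rot([0,0,-1],-43.7));plan(p,r,[507,224.8,115],rot([0,0,-1],-43.7),n=5)
E
```

```text
eef_pos: [507.3, 225.2, 201.5]
1 rows [-0.5  0.   0.5] [ 0.14 -0.16 -1.22]
5 rows [-0.1 -0.  21.1] [ 0.03 -0.03 -0.24]
```

```bash
python3 -m crank '[[[100,-0.1,0,21.1,0,0,-0.24],[100,-0.1,0,21.1,0,0,-0.24],[100,-0.1,0,21.1,0,0,-0.24],[100,-0.1,0,21.1,0,0,-0.24],[100,-0.1,0,21.1,0,0,-0.24],[100,0,0,0,0,0,0],[100,0,0,0,0,0,0]]]'
python3 -m crank '[[[30,0,0,0,0,0,0],[30,0,0,0,0,0,0],[30,0,0,0,0,0,0],[30,0,0,0,0,0,0],[0,0,0,0,0,0,0],[0,0,0,0,0,0,0],[0,0,0,0,0,0,0],[0,0,0,0,0,0,0],[0,0,0,0,0,0,0]]]' 35
python3 -m crank '[[[0,0,0,-10,0,0,0],[0,0,0,-25,0,0,0],[0,0,0,-35,0,0,0],[0,0,0,-35,0,0,0],[0,0,0,-25,0,0,0],[0,0,0,0,0,0,0]]]'
python3 - <<'E'
from h import *
p,r=now(); plan(p,r,[550.5,-230.5,115+140],rot([0,0,-1],-2.6))
plan(p,r,[550.5,-150,115+140],rot([0,0,-1],-2.6),n=13)
E
```

```text
clock: 15.35
eef_pos: [507.7, 224.4, 97.1]
tcp_rot: [3.138, -0.002, 0.806]
force: [0.3, -0.6, -0.1]
finger_gap: 93.2
clock: 16.25
eef_pos: [508.0, 224.9, 96.5]
tcp_rot: [3.138, -0.001, 0.807]
force: [0.2, 0.3, -0.7]
finger_gap: 39.1
clock: 16.85
eef_pos: [508.9, 225.6, 230.2]
tcp_rot: [3.135, -0.007, 0.807]
force: [0.4, -0.2, -3.8]
finger_gap: 39.2
11 rows [-36.7  21.4  -0.6] [ 0.05 -0.02 -3.74]
13 rows [-25.4  15.3  -0.5] [ 0.04 -0.02 -3.17]
```

```bash
python3 - <<'E'
from h import *
p,r=now(); plan(p,r,[550.5,-230.5,255],rot([0,0,-1],-2.6),n=20)
E
```

```text
20 rows [-20.4  11.5  -0.3] [ 0.03 -0.01 -2.06]
```

```bash
for i in 1 2; do python3 -m crank '[[[0,-20.4,11.5,-0.3,0.03,0,-2.06],[0,-20.4,11.5,-0.3,0.03,0,-2.06],[0,-20.4,11.5,-0.3,0.03,0,-2.06],[0,-20.4,11.5,-0.3,0.03,0,-2.06],[0,-20.4,11.5,-0.3,0.03,0,-2.06],[0,-20.4,11.5,-0.3,0.03,0,-2.06],[0,-20.4,11.5,-0.3,0.03,0,-2.06],[0,-20.4,11.5,-0.3,0.03,0,-2.06],[0,-20.4,11.5,-0.3,0.03,0,-2.06],[0,-20.4,11.5,-0.3,0.03,0,-2.06]]]' | grep eef; done;  python3 -m crank '[[[0,0,0,0,0,0,0],[0,0,0,0,0,0,0]]]' 
python3 - <<'E'
from h import *
p,r=now(); plan(p,r,[550.5,-230.5,255],rot([0,0,-1],-2.6)); print(ctrl.state()["joint_positions"].round(2))
c=ctrl.get_calibration("wrist"); im=np.ascontiguousarray(ctrl.grab_frame("wrist"))
a=np.radians(-2.6); ex=np.array([np.cos(a),np.sin(a),0]); ey=np.array([-np.sin(a),np.cos(a),0]); o=np.array([550.5,-230.5,0])
X=[o+ex*41+ey*y+[0,0,70] for y in(-111,-37,37,111)]+[o+ex*x+ey*y+[0,0,11] for x in(25,-25) for y in(-25,25)]+[o+ey*y+[0,0,137] for y in(-74,74)]
for q in w2px("wrist",X,c): cv2.circle(im,tuple(int(round(v)) for v in q),1,(0,255,0),-1)
cv2.imwrite("pics/w6.png",crop(im,0,0,512,384,1.56))
E
```

```text
eef_pos: [486.1, -7.8, 228.1]
eef_pos: [548.9, -232.0, 230.1]
clock: 19.05
eef_pos: [548.6, -231.1, 230.3]
tcp_rot: [-3.134, -0.003, 1.525]
force: [0.4, 0.2, -3.5]
finger_gap: 39.6
1 rows [ 0.7  1.8 -5.8] [-0.45 -0.2  -0.02]
[-0.48  0.43  1.51 -0.    1.21 -0.43]
```

View pics/w6.png

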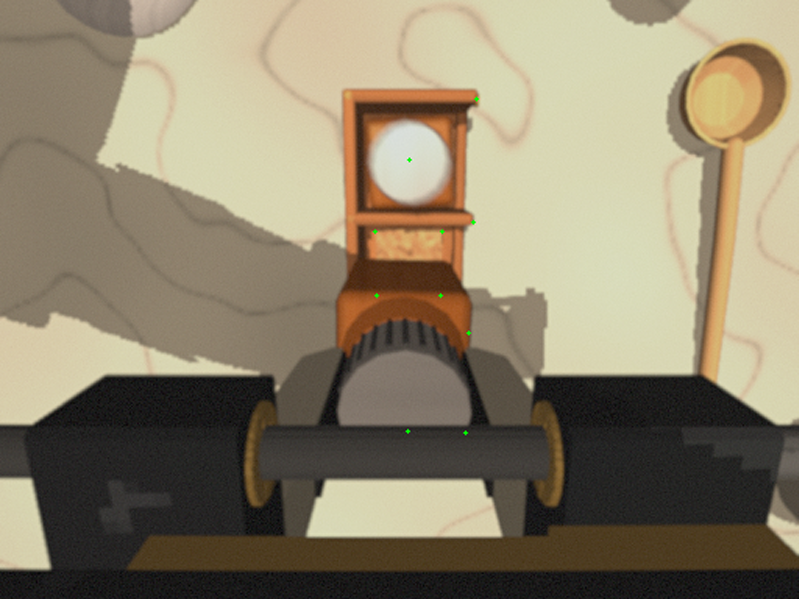

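```bash
python3 -m crank '[[[0,1.7,1.9,0,-0.45,-0.2,0],[0,0,0,0,0,0,0],[0,0,0,15,0,0,0],[0,0,0,20,0,0,0],[0,0,0,15,0,0,0],[0,0,0,0,0,0,0],[0,0,0,0,0,0,0]]]'
python3 - <<'E'
from h import *
p,r=now(); print(r.as_matrix().round(4));plan(p,r,[550.5,-229.5,150],rot([0,0,-1],-2.6))
E
```

```text
clock: 19.8
eef_pos: [551.5, -229.6, 182.5]
tcp_rot: [3.139, 0.001, 1.526]
force: [-0.1, 0.1, -4.0]
finger_gap: 39.7
[[ 0.0443  0.999   0.0026]
 [ 0.999  -0.0443 -0.0016]
 [-0.0014  0.0027 -1.    ]]
2 rows [ 0.1 -0.6 25.7] [0.08 0.04 0.03]
```

```bash
python3 -m crank '[[[0,0,-1,0,0,0,0],[0,0,0,10,0,0,0],[0,0,0,10,0,0,0],[0,0,0,10,0,0,0],[0,0,0,10,0,0,0],[0,0,0,10,0,0,0],[0,0,0,8,0,0,0],[0,0,0,0,0,0,0]]]'
python3 -m crank '[[[0,0,0,5,0,0,0],[0,0,0,5,0,0,0],[0,0,0,3,0,0,0],[0,0,0,0,0,0,0]]]'
for i in 1 2 3; do python3 -m crank '[[[0,0,0,1,0,0,0],[0,0,0,0,0,0,0]]]' | egrep 'eef|force'; done
```

```text
clock: 20.6
eef_pos: [550.0, -229.6, 122.5]
tcp_rot: [3.141, 0.0, 1.526]
force: [0.8, 0.6, -2.2]
finger_gap: 39.2
clock: 21.0
eef_pos: [550.4, -229.8, 110.5]
tcp_rot: [3.14, 0.001, 1.526]
force: [-1.3, -0.0, -3.4]
finger_gap: 39.5
eef_pos: [550.6, -229.9, 110.0]
force: [-0.2, -0.2, -3.8]
eef_pos: [550.5, -229.9, 108.9]
force: [-0.4, 0.3, -2.9]
eef_pos: [550.5, -229.9, 107.8]
force: [-0.6, -0.1, -2.6]
```

```bash
for i in 1 2 ; do python3 -m crank '[[[0,0,0,0.7,0,0,0],[0,0,0,0,0,0,0]]]' | egrep 'eef|force'; done
python3 - <<'E'
from h import *
a=crop(ctrl.grab_frame("side"),230,215,100,120,4);b=crop(ctrl.grab_frame("top"),330,170,100,120,4)
cv2.imwrite("pics/s7.png",np.hstack([a,b]))
E
```

```text
eef_pos: [550.6, -230.0, 107.5]
force: [-1.1, -0.8, -0.9]
eef_pos: [550.7, -230.1, 107.4]
force: [-3.7, 1.3, 7.9]
```

View pics/s7.png

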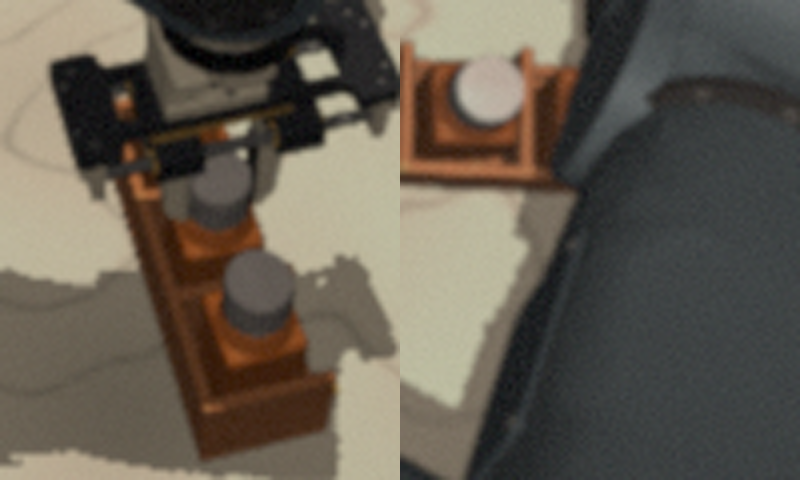

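The bottle touched down at the expected height, seated in the middle bay. I'll release it.

```bash
python3 -m crank '[[[0,0,0,-0.4,0,0,0],[50,0,0,0,0,0,0],[60,0,0,0,0,0,0],[75,0,0,0,0,0,0],[75,0,0,0,0,0,0],[75,0,0,0,0,0,0]]]'
python3 -m crank '[[[75,0,0,-15,0,0,0],[75,0,0,-35,0,0,0],[75,0,0,-40,0,0,0],[75,0,0,-40,0,0,0],[75,40,0,-10,0,0,0],[75,40,0,0,0,0,0],[75,40,0,0,0,0,0],[75,40,0,0,0,0,0],[75,0,0,0,0,0,0],[75,0,0,0,0,0,0]]]'
python3 - <<'E'
from h import *
print(now()[0],ctrl.state()["force"])
a=crop(ctrl.grab_frame("side"),230,215,100,120,4);b=crop(ctrl.grab_frame("top"),320,165,110,60,4)
c=np.zeros((480,840,3),np.uint8);c[:,:400]=a;c[:240,400:]=b
cv2.imwrite("pics/s8.png",c[:,:800])
c[:]=0
E
```

```text
clock: 22.7
eef_pos: [550.6, -229.8, 106.9]
tcp_rot: [3.139, 0.001, 1.526]
force: [-0.7, 0.0, -0.9]
finger_gap: 69.2
clock: 23.7
eef_pos: [557.5, -69.4, 247.7]
tcp_rot: [3.138, 0.002, 1.528]
force: [0.1, -0.5, 0.3]
finger_gap: 69.7
[557.52533442 -69.40182251 247.73075777] [ 0.08794505 -0.50628263  0.31860394]
```

View pics/s8.png

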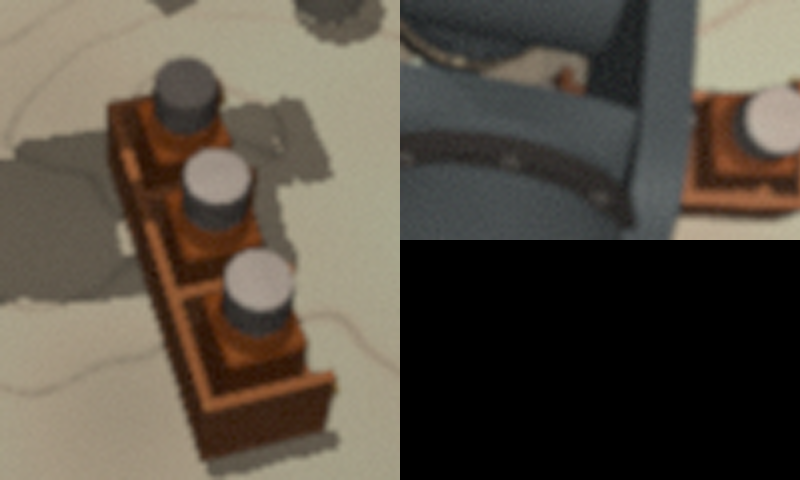

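```bash
python3 -m crank '[[[75,45,0,0,0,0,0],[75,45,0,0,0,0,0],[75,45,0,0,0,0,0],[75,45,0,0,0,0,0],[75,45,0,0,0,0,0],[75,45,0,0,0,0,0],[75,45,0,0,0,0,0],[75,0,0,0,0,0,0]]]' | grep eef
python3 - <<'E'
from h import *
a=np.degrees(0); t=np.radians(-2.6)
cv2.imwrite("pics/t9.png",crop(ctrl.grab_frame("top"),320,165,110,65,7))
E
```

```text
eef_pos: [571.6, 248.0, 246.1]
```

View pics/t9.png

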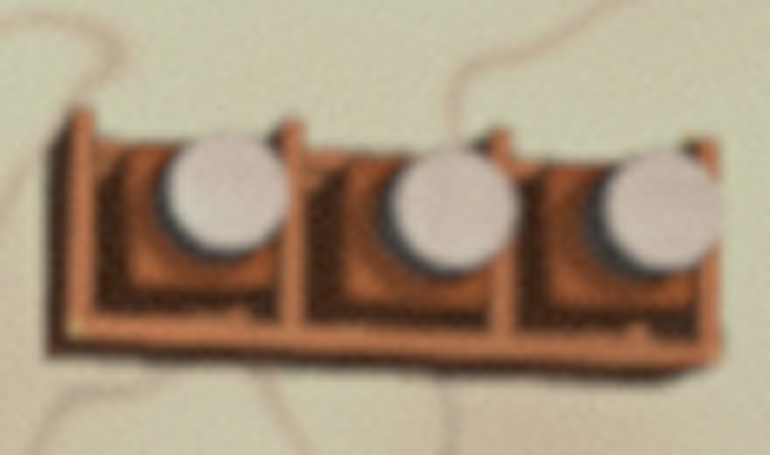

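```bash
python3 - <<'E'
from h import *
np.set_printoptions(precision=1,suppress=True)
print(px2w("top",np.array([(226,193),(452,210),(663,210)])/7+[320,165],[137]*3))
print(ctrl.job_done(), ctrl.state()["clock"])
E
```

```text
[[ 554.6 -156.3  137. ]
 [ 548.8 -231.2  137. ]
 [ 548.8 -301.8  137. ]]
the job is handed in; nothing more can be done
the job is handed in; nothing more can be done
```

The amber bottle is standing in the empty middle bay of the rack with its label facing out. I handed the job in at roughly 25 s of the 61 s allowed, and no verdict was reported.

**Standing it up:** I gripped the lying bottle on its label face and back face, lifted it and turned it upright. I set it on the bare slab at about (507, 225) mm and let go. The pictures showed it upright and clear of the rack, with the label visible.

**Placing it in the rack:** I took it again by the cap, turned it to the rack's heading (about -2.6°) and lowered it. It touched down at the height expected for the cork pad, and I released it and backed the arm away.

**Last checks:**
- **Position:** the cap centre measured (548.8, -231.2) mm against a pad estimate of (550.5, -229.5), about 2.4 mm off; the limit is 14 mm. Relative to the midpoint of the two neighbours' caps it is about 4 mm off.
- **Label:** its final direction comes from how the gripper held it and from body edges that look parallel to the rack (about 4° read against 2.6°). The label itself was not visible in the last pictures.
- **Neighbours:** the two jars' caps read within about 2 mm of their first measurements.
- **Other objects:** the cup, lid, ladle and strainer were not re-measured. No unexpected force appeared during the moves.

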